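# Unlock the edge-banding reel and lay it on the cabinet door

## Task

The reel of edge banding is locked on its dispenser post: take the key from its wooden stand, push it fully home in the lock beside the reel (feel for the slot), and turn it clockwise, about a quarter turn, to swing the hidden bolt clear. Leave the key turned and in the lock, slide the reel up off its post, and set it down gently, without dropping it, to lie flat on the recessed panel of the cabinet door. Do not push the glue tray, the bottle or the clamp about.

Things in the scene. Friction and masses are not known exactly. Their poses are not given: they have to be found in the camera images.
- dispenser: Fixed dispenser: dark steel base plate 10 mm thick (x -55 to 55, y -55 to 117 mm), upright steel post 16 mm thick with tapered end, top at z = 106 mm, carrying the reel. Origin on the table under the post's axis, z up. A grey lock case 54 x 54 mm, top at z = 70 mm, stands beside the reel; its vertical key axis is at x = 0, y = +85 mm.
- lock_mouth (a point): Key axis at the top of the lock case (dispenser x 0, y 85, z 70 mm; axes as the dispenser). A funnel 35 mm wide narrows over 7 mm to a round bore of 21 mm, ending at z = 38 (dispenser) on the flat top of a turning plug with a slot 20 x 10 mm, floor at z = 26. The slot starts along the dispenser's y, give or take an unknown 0.3 rad; a key turned to within about 0.1 rad of it drops in.
- lock_bolt (a point): Point on the key axis at the hidden bolt, z = 20 mm (axes as the dispenser). The bolt turns with the plug and first reaches over the reel's lower flange; it clears the reel when the slot is 0.8 rad or more clockwise (from above) of the dispenser's y. Turn until the blade lies about along the dispenser's x (within 0.4 rad). Stops at 0.34 rad anticlockwise, 1.62 clockwise; stiff (0.1 N m), stays put.
- key: Loose steel key 125 mm long, 160 g, upright in the stand. Origin mid end of its blade, z up, x along the blade's width. Blade 16 x 6 mm (x, y), 13 mm long; round shank 19 mm thick, tapered from z = 18 down, up to z = 75; then a flat bow to grip, 50 mm wide (x), 10 mm thick (y), z = 75 to 125 mm. Half a turn makes no difference. Fully home, its origin is at z = 26 mm in the dispenser's frame.
- stand: Fixed dark wooden block 70 x 70 x 60 mm holding the key, origin at the middle of its underside. A round hole 21 mm wide in its top, floor at z = 8 mm: the key stands on that floor and is drawn straight up by 52 mm.
- reel: Loose grey reel wound with wooden edge banding, about 350 g, underside on the base plate (z = 10 mm), the post through its 22 mm bore. Origin at the centre of its underside, z up. Two flanges 100 mm across, z = 0 to 4 and 52 to 56 mm; wound pack 68 mm across between them; above, a round neck 40 mm across, z = 56 to 95 mm, to grip. It must rise 97 mm to leave the post.
- door: Fixed framed wooden cabinet door lying flat, 300 x 240 mm (x, y), origin at the centre of its underside, z up. Frame 45 mm wide with its top at z = 18 mm around a recessed flat panel 210 x 150 mm whose face is at z = 10 mm.
- tray: Bystander: loose blue plastic glue tray 100 x 75 x 22 mm with a short brush in it; origin at the centre of its underside.
- bottle: Bystander: loose white glue bottle, 64 mm across, 190 mm tall; origin at the centre of its underside.
- clamp: Bystander: loose bar clamp lying flat, about 210 mm long (y) x 60 mm x 24 mm; origin under the middle of its bar.
Things that resemble listed ones, but are neither listed nor needed, are in the scene too. Leave any pink or purple look-alike of the key alone.

How it is judged:
By the outcome, as a careful person would: the job done as asked, in the order asked, and still so for the second after the job is handed in, with the robot touching nothing.
It also fails if it takes over 72 s, if anything falls off the work surface, if the arm or the gripper's body presses on something with over 40 N, if the wrist force passes 120 N, or if a joint passes its speed limit or range.

## Robot

A 7-joint arm with a two-finger parallel gripper is mounted at the origin on the work surface. World frame = base frame: x ahead of the robot, y to its left, z up, the work surface at z = 0. Lengths are in m, angles in rad, forces in N, time in s.
With the tool pointing down it reaches from about 0.4 to 0.875 m from the base axis. Payload 19.3 kg.
Tool frame: the origin (TCP) lies at the very end of the fingers, on their centre line; the grasp point (between the pads) lies 19 mm behind it; z points along the fingers, y is the line along which they close (so a half turn about z gives the same grasp; the last joint's range is limited). The gripper opens to 85 mm and grips with 20 to 120 N. Pads are 22 mm wide; open, the fingers measure 114 mm over their backs; the gripper's body (76 mm by 85 mm) begins 54 mm behind the grasp point. The pads swing forward as they close: fully open they stand 13 mm farther back than shut.
Start: joints at [1.124, 0.521, -0.036, 1.599, 0.021, 1.021, -0.113], TCP at [0.23, -0.581, 0.231] pointing down, gripper open.
Joint ranges: [-2.91, 2.91], [-0.3, 2.13], [-1.5, 1.42], [0.17, 2.43], [-1.26, 4.41], [0.16, 1.93], [-2.52, 2.52]. Speed limits (rad/s): [1.89, 1.89, 2.39, 2.39, 3.01, 3.01, 3.01].

## Interface

Orientations are given as [roll, pitch, yaw] about the fixed x, y, z axes, in that order (R = Rz(yaw) Ry(pitch) Rx(roll)).
In Python, from workcell import monitor, optics, job_done gives the robot as it stands.
- The arm moves only by the shell command python3 -m handwheel 'ROWS' [FORCE]. ROWS is JSON, a list of rows, each an object of numbers: "dx", "dy", "dz": the shift along the tool's x, y, z in cm; "wx", "wy", "wz": the turn, a rotation vector about the tool's x, y, z in rad; "claw": the opening in per cent of the stroke, from 0 (shut) to 100 (fully open). A call has 1 to 8 rows; each row shifts and turns the commanded pose from where the row before left it, along the tool's axes as they then stand; what a row does not reach is not made up. A row lasts 1/8 s, in which the tool goes at most 62.5 mm and 10.7 degrees, less where a joint would pass 70% of its speed; a pose out of reach is approached as far as the arm can. A call with a gripper value outside its range is refused whole. The fingers move at their own pace and stop on an object; FORCE is the grip in N (left out, the last holds). Time passes only in rows, so rows that do not move let the fingers close. It gives the time, the measured TCP pose, the force, the opening and the grip force at its end, in the units of the state.
- monitor.observe(): the state, without advancing time (a new reading comes with each control period).
- optics.grab_frame(name): name is "side" or "top" or "wrist"; returns a dict with "frame" (480x640x3 uint8, blue, green, red), "fovy" (degrees; the focal length in pixels is half the picture's height over the tangent of half this angle, whatever the lens; pixels are square), "cx", "cy" (the principal point, pixels), "k1" (the pictures are not rectified: a ray, as slopes to the right and down, at radius r is drawn at 1 + k1 r^2 times it, then the intrinsics apply), "R" (3x3) and "t" (3): a world point X has camera coordinates R X + t. Camera axes: x right, y down, z forward; pixel columns grow to the right and rows downward; lengths in m; the calibration is good to about 2 mm. A picture is of the moment at which its call begins. There is no depth.
- job_done(): hands the job in; it is judged then, once.
Trained networks look in the newest picture that a camera, given by its name, has taken for a name from the list of things; names that differ only in an ending like _2 or _b are one class to them, and where a whole thing is asked for, a point or a joint stands for the part that bears it (a point fixed in the world has none). Each returns a list of dicts, best first, with "p" (0 to 1); they miss things now and then, are a little off and sometimes report something else, mostly with a low value. They report only what shows in the picture. A call takes as long as a camera call. They do not tell look-alikes from the thing itself.
- optics.masks_of(name, camera): "region" (480x640 bool, what is visible of it) and "rect" ([left, top, width, height] in pixels, round what is visible of it).
The state is a dict: "clock": time; "qpos": joint angles; "qd": joint speeds; "joint_efforts": joint torques, N m; "position": TCP position; "tool_rot": TCP orientation; "force": force on the tool from outside, world axes, zero at the start; "moment": the same for the moment, N m; "grip_width": finger opening in m; "finger_force": force on a finger pad.
Only numpy, scipy, OpenCV 4.12 (cv2) and the standard library are available. Lean on these libraries where they do the work, as an engineer would, in place of code of your own. Each camera call takes 0.05 s, during which the arm holds its last target. There are 200 camera calls.

## Working session

There is one attempt and no reset: what is moved stays moved. The work goes in short steps, Python scripts to look and compute and a shell command to move; the robot and the scene stay as the last step left them, time stands still between calls to the robot, and variables do not carry over. Pictures are saved under pics/ and viewed, at most 11 in all, crops included, and the job is handed in when it is done.

```bash
mkdir -p pics; ls
cat > h.py <<'E'
import numpy as np, cv2
from workcell import monitor, optics
def grab(cam,fn=None):
    f=optics.grab_frame(cam)
    if fn: cv2.imwrite('pics/'+fn,f['frame'])
    return f
def K(f):
    fl=240/np.tan(np.radians(f['fovy'])/2); return np.array([[fl,0,f['cx']],[0,fl,f['cy']],[0,0,1.]])
def ray(f,uv):
    p=cv2.undistortPoints(np.array([[uv]],float),K(f),np.array([f['k1'],0,0,0.]))[0,0] if False else None
    k=K(f); d=np.array([(uv[0]-k[0,2])/k[0,0],(uv[1]-k[1,2])/k[1,1]]); s=d.copy()
    for _ in range(30): s=d/(1+f['k1']*(s@s))
    R=np.array(f['R']);t=np.array(f['t']); return -R.T@t, R.T@np.r_[s,1]
def atz(f,uv,z):
    c,d=ray(f,uv); return c+d*(z-c[2])/d[2]
def proj(f,X):
    R=np.array(f['R']);t=np.array(f['t']); c=R@np.asarray(X,float)+t; s=c[:2]/c[2]; s=s*(1+f['k1']*(s@s)); k=K(f)
    return np.array([k[0,0]*s[0]+k[0,2],k[1,1]*s[1]+k[1,2]])
E
python3 - <<'E'
from h import *
for c in ['side','top']:
    f=grab(c,c+'0.png'); print(c,f['fovy'],f['k1'],(-np.array(f['R']).T@np.array(f['t'])).round(3))
    for n in ['dispenser','key','stand','reel','door','tray','bottle','clamp']:
        print(n,[(round(m['p'],2),m['rect']) for m in optics.masks_of(n,c)][:3])
f=0
print(monitor.observe())
E
```

```text
pics
side 54.158047117174306 -0.03090830823819544 [0.428 0.842 0.617]
dispenser [(0.81, [300.6, 206.6, 56.7, 77.0]), (0.27, [221.5, 196.5, 64.5, 53.8])]
key [(0.77, [227.0, 323.8, 20.7, 67.4]), (0.61, [271.5, 364.2, 16.5, 74.3]), (0.59, [284.7, 315.5, 33.3, 46.6])]
stand [(0.69, [278.1, 340.4, 49.9, 62.8])]
reel [(0.61, [299.7, 201.2, 48.6, 54.7]), (0.35, [299.6, 208.6, 57.6, 76.4])]
door [(0.66, [303.2, 156.0, 115.5, 44.2])]
tray [(0.8, [357.6, 328.3, 67.1, 45.8])]
bottle [(0.55, [194.9, 240.3, 41.1, 102.6])]
clamp [(0.63, [223.2, 196.3, 62.9, 55.4])]
top 46.16988458151998 -0.08143530255319992 [0.321 0.067 1.326]
dispenser [(0.76, [289.4, 218.8, 80.2, 63.6]), (0.69, [417.7, 176.6, 132.2, 145.3]), (0.39, [313.8, 151.9, 87.1, 40.8])]
key [(0.7, [121.8, 251.6, 27.9, 22.6]), (0.52, [169.6, 252.2, 14.0, 21.3]), (0.51, [143.1, 220.1, 32.2, 18.1])]
stand [(0.9, [163.6, 250.7, 36.7, 40.7])]
reel [(0.82, [317.4, 217.6, 42.2, 47.3]), (0.31, [285.0, 215.6, 84.2, 68.9])]
door [(0.7, [417.3, 177.3, 131.7, 147.3])]
tray [(0.6, [203.2, 301.7, 37.6, 43.2])]
bottle [(0.81, [195.6, 166.5, 33.9, 40.5])]
clamp [(0.62, [312.0, 154.4, 89.8, 37.5])]
{'clock': 0.9, 'qpos': array([ 1.12378945,  0.52133099, -0.03631721,  1.59953488,  0.02119155,
        1.02106061, -0.11280122]), 'qd': array([-2.08387712e-04,  2.69692475e-04,  2.20967836e-03,  7.01581774e-04,
       -8.61847674e-06,  6.21633942e-04, -5.51855057e-04]), 'joint_efforts': array([-2.69946067e-03, -9.26805568e+01,  1.97634906e+00, -3.70244622e+01,
        1.77796790e-02,  1.94098749e-03, -3.83775307e-05]), 'position': array([ 0.22995633, -0.58114873,  0.2313211 ]), 'tool_rot': array([ 3.14154345e+00, -2.04720536e-05,  3.76773888e-01]), 'force': array([ 0.39125907,  0.15871595, -0.58053998]), 'moment': array([-0.05799252,  0.058588  , -0.03552866]), 'finger_force': 0.0, 'grip_width': 0.08552360209023616}
```

View both.

Run:
```python
import cv2
t=cv2.imread('pics/top0.png');s=cv2.imread('pics/side0.png')
cv2.imwrite('pics/topc.png',cv2.resize(t[130:370,90:570],(800,400),interpolation=cv2.INTER_CUBIC))
cv2.imwrite('pics/sidec.png',cv2.resize(s[150:450,170:450],None,fx=2,fy=2,interpolation=cv2.INTER_CUBIC))
```

```text
(no output)
```

View pics/topc.png

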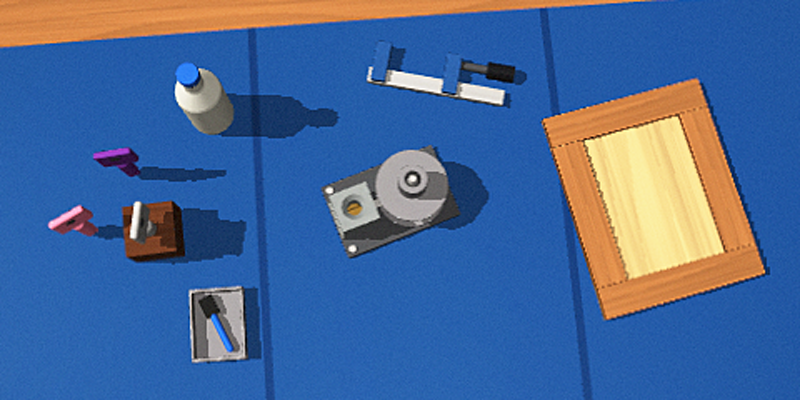

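View pics/sidec.png

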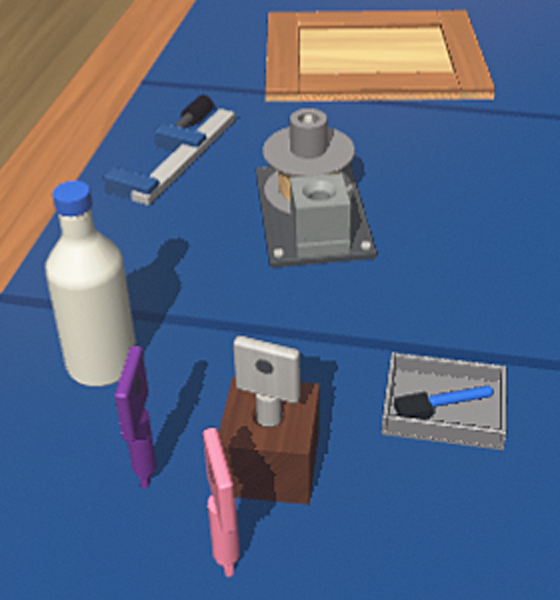

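The pictures show the silver key in the brown stand (top ≈172,261; side ≈303,330). The pink and purple ones beside it are decoys. Reel neck is at top (337,239) and side (324,209), and the lock mouth at top (302,254) and side (330,245). The door is at the right in the top view. Next I turn these into positions.

Run:
```python
from h import *
T=grab('top');S=grab('side')
tc=lambda x,y:(90+x*.6,130+y*.6); sc=lambda x,y:(170+x/2,150+y/2)
P=lambda n,f,uv,z:print(n,atz(f,uv,z).round(4))
P('neckT',T,tc(412,180),.105);P('neckS',S,sc(309,118),.105)
P('lockT',T,tc(353,207),.07);P('lockS',S,sc(320,190),.07)
for i,c in enumerate([(543,120),(697,80),(766,272),(607,319)]): P('door%d'%i,T,tc(*c),.018)
for c in [(235,340),(300,352)]: P('bowS',S,sc(*c),.133)
for c in [(143,203),(133,237),(137,218)]: P('bowT',T,tc(*c),.133)
for c in [(123,206),(177,200),(184,254),(131,261)]: P('standT',T,tc(*c),.06)
for n in ['bottle','tray','clamp']:
    m=optics.masks_of(n,'top')[0]['rect'];P(n,T,(m[0]+m[2]/2,m[1]+m[3]/2),.02)
P('pink',T,tc(72,218),.1);P('purple',T,tc(117,156),.1)
# silver top of key in the top picture
im=T['frame'][240:285,150:195].astype(int); mk=(im.min(2)>140)&(im.max(2)-im.min(2)<40)
v,u=np.nonzero(mk); print(len(u),u.mean()+150,v.mean()+240, u.min()+150,u.max()+150,v.min()+240,v.max()+240)
```

```text
neckT [0.576  0.0032 0.105 ]
neckS [0.5764 0.0069 0.105 ]
lockT [0.5519 0.0845 0.07  ]
lockS [0.5516 0.0854 0.07  ]
door0 [ 0.6685 -0.1979  0.018 ]
door1 [ 0.7129 -0.4327  0.018 ]
door2 [ 0.4238 -0.4916  0.018 ]
door3 [ 0.3768 -0.2561  0.018 ]
bowS [0.5676 0.3673 0.133 ]
bowS [0.519  0.3712 0.133 ]
bowT [0.566  0.3558 0.133 ]
bowT [0.5222 0.37   0.133 ]
bowT [0.5468 0.3641 0.133 ]
standT [0.5788 0.4014 0.06  ]
standT [0.5816 0.3261 0.06  ]
standT [0.506  0.3191 0.06  ]
standT [0.5016 0.3921 0.06  ]
bottle [0.7417 0.2865 0.02  ]
tray [0.4128 0.2861 0.02  ]
clamp [ 0.7544 -0.0581  0.02  ]
pink [0.5594 0.4601 0.1   ]
purple [0.6401 0.3976 0.1   ]
92 171.08695652173913 261.8804347826087 168 179 251 272
```

```bash
python3 -m handwheel '[{"dx":4.3,"dy":-3.0,"dz":-0.7},{"dx":4.3,"dy":-3.0,"dz":-0.7},{"dx":4.3,"dy":-3.0,"dz":-0.7},{"dx":4.3,"dy":-3.0,"dz":-0.7},{"dx":4.3,"dy":-3.0,"dz":-0.7},{"dx":4.3,"dy":-3.0,"dz":-0.7},{"dx":4.3,"dy":-3.0,"dz":-0.7},{"dx":4.3,"dy":-3.0,"dz":-0.7}]'
python3 -m handwheel '[{"dx":4.3,"dy":-3.0,"dz":-0.7},{"dx":4.3,"dy":-3.0,"dz":-0.7},{"dx":4.3,"dy":-3.0},{"dx":1.85,"dy":-4.85},{"dx":1.85,"dy":-4.85},{"dx":1.85,"dy":-4.85},{"dx":1.85,"dy":-4.85},{"dx":1.85,"dy":-4.85}]'
python3 -m handwheel '[{"wz":-0.18},{"wz":-0.18},{"wz":-0.18},{"wz":-0.18},{"wz":-0.18},{"wz":-0.18},{"wz":-0.18}]'
python3 -m handwheel '[{"wz":-0.18},{"wz":-0.18},{"wz":-0.18},{"wz":-0.18},{"wz":-0.18},{"wz":-0.18},{"wz":-0.18}]'
python3 - <<'E'
from h import *
f=grab('wrist','w1.png'); print(f['fovy'],(-np.array(f['R']).T@np.array(f['t'])).round(3),np.array(f['R'])[2].round(3))
for c in [(.544,.366,.133)]: print(proj(f,c))
for m in optics.masks_of('key','wrist'): print(m['p'],m['rect'])
E
```

```text
61.70987139785182 [ 0.296 -0.556  0.374] [-0.262 -0.105 -0.959]
[45601.60285718 36590.80801641]schema error: expected keys dx, dy, dz, wx, wy, wz, claw
schema error: expected keys dx, dy, dz, wx, wy, wz, claw
schema error: expected keys dx, dy, dz, wx, wy, wz, claw
schema error: expected keys dx, dy, dz, wx, wy, wz, claw
```

```bash
python3 -m handwheel '[{"dx":4.3,"dy":-3.0,"dz":-0.7,"wx":0,"wy":0,"wz":0,"claw":100},{"dx":4.3,"dy":-3.0,"dz":-0.7,"wx":0,"wy":0,"wz":0,"claw":100},{"dx":4.3,"dy":-3.0,"dz":-0.7,"wx":0,"wy":0,"wz":0,"claw":100},{"dx":4.3,"dy":-3.0,"dz":-0.7,"wx":0,"wy":0,"wz":0,"claw":100},{"dx":4.3,"dy":-3.0,"dz":-0.7,"wx":0,"wy":0,"wz":0,"claw":100},{"dx":4.3,"dy":-3.0,"dz":-0.7,"wx":0,"wy":0,"wz":0,"claw":100},{"dx":4.3,"dy":-3.0,"dz":-0.7,"wx":0,"wy":0,"wz":0,"claw":100},{"dx":4.3,"dy":-3.0,"dz":-0.7,"wx":0,"wy":0,"wz":0,"claw":100}]'
python3 -m handwheel '[{"dx":4.3,"dy":-3.0,"dz":-0.7,"wx":0,"wy":0,"wz":0,"claw":100},{"dx":4.3,"dy":-3.0,"dz":-0.7,"wx":0,"wy":0,"wz":0,"claw":100},{"dx":4.3,"dy":-3.0,"dz":0,"wx":0,"wy":0,"wz":0,"claw":100},{"dx":1.85,"dy":-4.85,"dz":0,"wx":0,"wy":0,"wz":0,"claw":100},{"dx":1.85,"dy":-4.85,"dz":0,"wx":0,"wy":0,"wz":0,"claw":100},{"dx":1.85,"dy":-4.85,"dz":0,"wx":0,"wy":0,"wz":0,"claw":100},{"dx":1.85,"dy":-4.85,"dz":0,"wx":0,"wy":0,"wz":0,"claw":100},{"dx":1.85,"dy":-4.85,"dz":0,"wx":0,"wy":0,"wz":0,"claw":100}]'
python3 -m handwheel '[{"dx":0,"dy":0,"dz":0,"wx":0,"wy":0,"wz":-0.18,"claw":100},{"dx":0,"dy":0,"dz":0,"wx":0,"wy":0,"wz":-0.18,"claw":100},{"dx":0,"dy":0,"dz":0,"wx":0,"wy":0,"wz":-0.18,"claw":100},{"dx":0,"dy":0,"dz":0,"wx":0,"wy":0,"wz":-0.18,"claw":100},{"dx":0,"dy":0,"dz":0,"wx":0,"wy":0,"wz":-0.18,"claw":100},{"dx":0,"dy":0,"dz":0,"wx":0,"wy":0,"wz":-0.18,"claw":100},{"dx":0,"dy":0,"dz":0,"wx":0,"wy":0,"wz":-0.18,"claw":100},{"dx":0,"dy":0,"dz":0,"wx":0,"wy":0,"wz":-0.18,"claw":100}]'
```

```text
clock: 2.25
position: [0.4623, -0.23, 0.2878]
tool_rot: [3.141, -0.0, 0.377]
force: [1.1, -0.4, 0.1]
grip_width: 0.0852
finger_force: 0.0
clock: 3.25
position: [0.545, 0.1608, 0.3015]
tool_rot: [3.141, -0.0, 0.377]
force: [2.0, 0.3, 0.2]
grip_width: 0.0852
finger_force: 0.0
clock: 4.25
position: [0.5452, 0.1592, 0.3013]
tool_rot: [3.142, 0.0, 1.823]
force: [0.3, 1.1, 0.5]
grip_width: 0.0851
finger_force: 0.0
```

```bash
python3 - <<'E'
from h import *
f=grab('wrist','w1.png')
for c in [(.552,.085,.07),(.576,.005,.105),(.552,.085,.038)]: print(proj(f,c))
E
python3 -m handwheel '[{"dx":5.0,"dy":1.25,"dz":0,"wx":0,"wy":0,"wz":0,"claw":100},{"dx":5.0,"dy":1.25,"dz":0,"wx":0,"wy":0,"wz":0,"claw":100},{"dx":5.0,"dy":1.25,"dz":0,"wx":0,"wy":0,"wz":0,"claw":100},{"dx":5.0,"dy":1.25,"dz":0,"wx":0,"wy":0,"wz":0,"claw":100},{"dx":0,"dy":0,"dz":0,"wx":0,"wy":0,"wz":-0.185,"claw":80},{"dx":0,"dy":0,"dz":0,"wx":0,"wy":0,"wz":-0.185,"claw":80},{"dx":0,"dy":0,"dz":0,"wx":0,"wy":0,"wz":-0.185,"claw":80},{"dx":0,"dy":0,"dz":0,"wx":0,"wy":0,"wz":-0.185,"claw":80}]'
python3 -m handwheel '[{"dx":0,"dy":0,"dz":0,"wx":0,"wy":0,"wz":-0.185,"claw":80},{"dx":0,"dy":0,"dz":0,"wx":0,"wy":0,"wz":-0.185,"claw":80},{"dx":0,"dy":0,"dz":0,"wx":0,"wy":0,"wz":0,"claw":80}]'
python3 - <<'E'
from h import *
f=grab('wrist','w2.png')
print(proj(f,(.544,.366,.133)))
for m in optics.masks_of('key','wrist'): print(m['p'],m['rect'])
a=cv2.imread('pics/w1.png');b=f['frame']
cv2.imwrite('pics/w12.png',np.hstack([cv2.resize(a,(400,300)),cv2.resize(b,(400,300))]))
E
```

```text
[303.3822932  267.10613047]
[306.47253272 360.02535152]
[304.21118963 256.30378983]
clock: 5.3
position: [0.545, 0.3654, 0.3012]
tool_rot: [-3.141, 0.0, 2.56]
force: [-0.4, -0.2, -0.2]
grip_width: 0.0682
finger_force: 0.0
clock: 5.68
position: [0.545, 0.3652, 0.301]
tool_rot: [-3.142, -0.001, 2.923]
force: [-0.0, 0.1, -0.5]
grip_width: 0.0684
finger_force: 0.0
[316.95756951 208.88309948]
0.91 [312.5, 176.3, 19.7, 67.3]
0.82 [348.0, 254.5, 54.3, 58.2]
0.73 [394.9, 170.4, 65.4, 48.2]
```

View pics/w12.png

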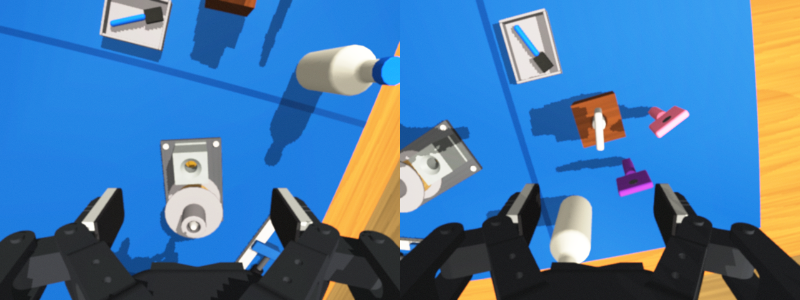

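Run:
```python
import cv2,numpy as np
a=cv2.imread('pics/w1.png')[235:300,265:345];b=cv2.imread('pics/w2.png')[165:255,275:365]
cv2.imwrite('pics/w12c.png',np.hstack([cv2.resize(a,(400,325),interpolation=cv2.INTER_CUBIC),cv2.resize(b,(400,400),interpolation=cv2.INTER_CUBIC)[:325]]))
```

```text
(no output)
```

View pics/w12c.png

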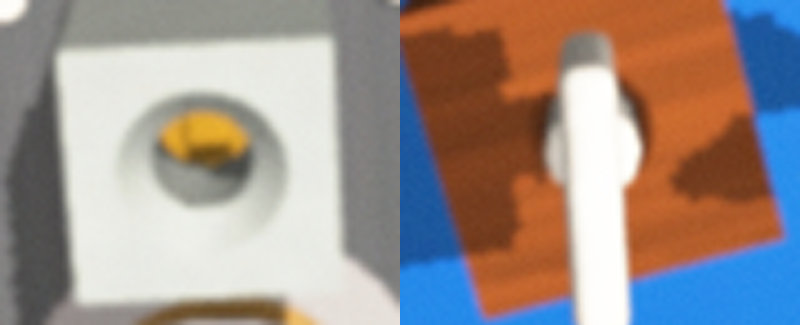

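Run:
```python
from h import *
f=grab('wrist')
a=atz(f,(316.9,180.8),.133);b=atz(f,(321.0,243.0),.133)
print(a,b,(a+b)/2,np.linalg.norm(b-a),np.arctan2(*(b-a)[[1,0]]), np.arctan2(*(a-b)[[1,0]]),monitor.observe()['tool_rot'])
```

```text
[0.52225828 0.37085139 0.133     ] [0.57245997 0.36309533 0.133     ] [0.54735913 0.36697336 0.133     ] 0.05079729987206336 -0.153285943000043 2.9883067105897503 [-3.14147575e+00  3.32137630e-05  2.92158042e+00]
```

```bash
python3 -m handwheel '[{"dx":-0.2,"dy":0.2,"dz":3.0,"wx":0,"wy":0,"wz":-0.067,"claw":80},{"dx":0,"dy":0,"dz":5.0,"wx":0,"wy":0,"wz":0,"claw":80},{"dx":0,"dy":0,"dz":5.0,"wx":0,"wy":0,"wz":0,"claw":80},{"dx":0,"dy":0,"dz":4.0,"wx":0,"wy":0,"wz":0,"claw":80},{"dx":0,"dy":0,"dz":2.5,"wx":0,"wy":0,"wz":0,"claw":80},{"dx":0,"dy":0,"dz":1.5,"wx":0,"wy":0,"wz":0,"claw":80},{"dx":0,"dy":0,"dz":0,"wx":0,"wy":0,"wz":0,"claw":80}]' 60
python3 -m handwheel '[{"dx":0,"dy":0,"dz":0,"wx":0,"wy":0,"wz":0,"claw":0},{"dx":0,"dy":0,"dz":0,"wx":0,"wy":0,"wz":0,"claw":0},{"dx":0,"dy":0,"dz":0,"wx":0,"wy":0,"wz":0,"claw":0},{"dx":0,"dy":0,"dz":0,"wx":0,"wy":0,"wz":0,"claw":0},{"dx":0,"dy":0,"dz":0,"wx":0,"wy":0,"wz":0,"claw":0},{"dx":0,"dy":0,"dz":0,"wx":0,"wy":0,"wz":0,"claw":0}]' 60
```

```text
clock: 6.7
position: [0.5472, 0.3668, 0.0909]
tool_rot: [-3.141, -0.001, 2.992]
force: [-0.4, 0.5, 0.8]
grip_width: 0.0684
finger_force: 0.0
clock: 7.45
position: [0.5476, 0.3672, 0.0919]
tool_rot: [3.141, 0.001, 2.994]
force: [-0.7, 0.2, 6.3]
grip_width: 0.0097
finger_force: 58.8
```

```bash
python3 -m handwheel '[{"dx":0,"dy":0,"dz":-2.0,"wx":0,"wy":0,"wz":0,"claw":0},{"dx":0,"dy":0,"dz":-4.0,"wx":0,"wy":0,"wz":0,"claw":0},{"dx":0,"dy":0,"dz":-5.0,"wx":0,"wy":0,"wz":0,"claw":0},{"dx":0,"dy":0,"dz":-4.0,"wx":0,"wy":0,"wz":0,"claw":0},{"dx":-0.78,"dy":-4.64,"dz":0,"wx":0,"wy":0,"wz":0,"claw":0},{"dx":-0.78,"dy":-4.64,"dz":0,"wx":0,"wy":0,"wz":0,"claw":0},{"dx":-0.78,"dy":-4.64,"dz":0,"wx":0,"wy":0,"wz":0,"claw":0},{"dx":-0.78,"dy":-4.64,"dz":0,"wx":0,"wy":0,"wz":0,"claw":0}]'
python3 -m handwheel '[{"dx":-0.78,"dy":-4.64,"dz":0,"wx":0,"wy":0,"wz":0,"claw":0},{"dx":0,"dy":0,"dz":0,"wx":0,"wy":0,"wz":0.162,"claw":0},{"dx":0,"dy":0,"dz":0,"wx":0,"wy":0,"wz":0.162,"claw":0},{"dx":0,"dy":0,"dz":0,"wx":0,"wy":0,"wz":0.162,"claw":0},{"dx":0,"dy":0,"dz":0,"wx":0,"wy":0,"wz":0.162,"claw":0},{"dx":0,"dy":0,"dz":0,"wx":0,"wy":0,"wz":0.162,"claw":0},{"dx":0,"dy":0,"dz":0,"wx":0,"wy":0,"wz":0.162,"claw":0},{"dx":0,"dy":0,"dz":0,"wx":0,"wy":0,"wz":0.162,"claw":0}]'
python3 - <<'E'
from h import *
f=grab('wrist','w3.png'); s=grab('side','s3.png')
print(proj(f,(.553,.0845,.07)))
p=monitor.observe()['position'];print(p, 'tip proj',proj(f,p-[0,0,.083]),proj(s,p-[0,0,.083]))
cv2.imwrite('pics/w3c.png',np.hstack([cv2.resize(f['frame'][140:440,170:470],(400,400)),cv2.resize(s['frame'][130:290,260:420],(400,400),interpolation=cv2.INTER_CUBIC)]))
E
```

```text
clock: 8.45
position: [0.5506, 0.1772, 0.2424]
tool_rot: [-3.141, 0.001, 2.994]
force: [1.2, 0.2, -1.8]
grip_width: 0.0092
finger_force: 59.2
clock: 9.45
position: [0.5515, 0.132, 0.2424]
tool_rot: [3.141, -0.0, 1.855]
force: [0.1, -0.2, -0.9]
grip_width: 0.0092
finger_force: 59.4
[301.17607252 261.8450463 ]
[0.55153958 0.13204084 0.24240184] tip proj [315.75803111 241.36087052] [325.98350937 219.66226955]
```

View pics/w3c.png

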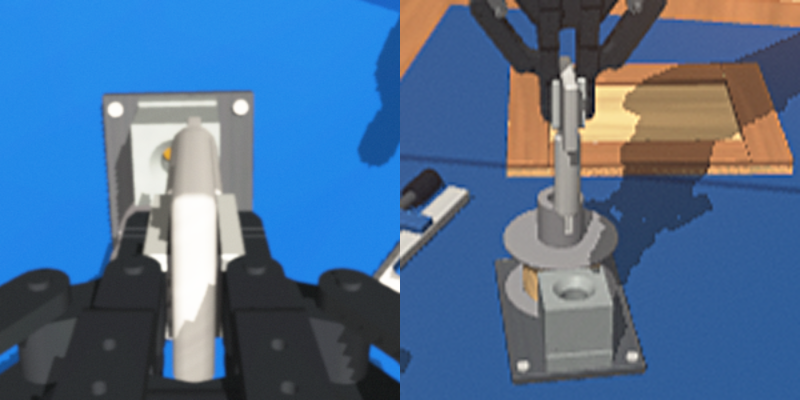

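```bash
python3 -m handwheel '[{"dx":-4.68,"dy":-1.1,"dz":0,"wx":0,"wy":0,"wz":0,"claw":0},{"dx":0,"dy":0,"dz":4.0,"wx":0,"wy":0,"wz":0,"claw":0},{"dx":0,"dy":0,"dz":4.0,"wx":0,"wy":0,"wz":0,"claw":0},{"dx":0,"dy":0,"dz":0,"wx":0,"wy":0,"wz":0,"claw":0}]'
python3 - <<'E'
from h import *
t=grab('top','t4.png'); s=grab('side','s4.png')
cv2.imwrite('pics/s4c.png',np.hstack([cv2.resize(s['frame'][190:290,280:380],(400,400),interpolation=cv2.INTER_CUBIC),cv2.resize(t['frame'][200:300,280:380],(400,400),interpolation=cv2.INTER_CUBIC)]))
p=monitor.observe()['position'];print(p,proj(s,p-[0,0,.083]),proj(s,[.554,.084,.07]))
E
```

```text
clock: 10.05
position: [0.5532, 0.0835, 0.16]
tool_rot: [-3.138, -0.001, 1.863]
force: [0.3, 0.2, -1.5]
grip_width: 0.009
finger_force: 59.2
[0.55491276 0.08418931 0.16269608] [328.45881064 240.53532269] [328.91616338 244.47984044]
```

View pics/s4c.png

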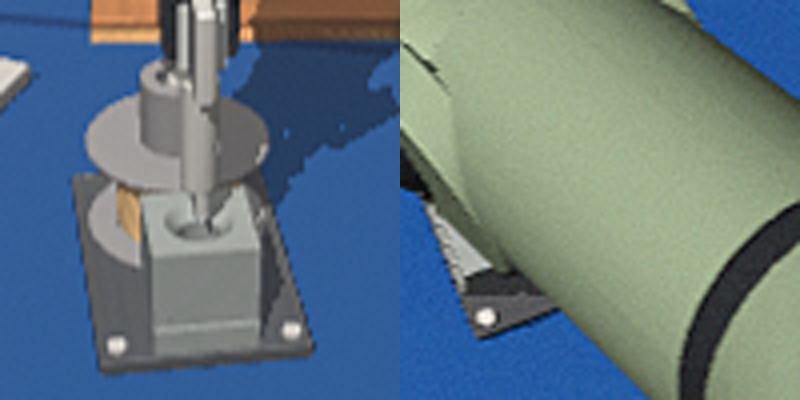

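The key tip (side ≈330,246) sits right over the funnel centre (≈329,245), so I go down and feel.

```bash
python3 -m handwheel '[{"dx":0,"dy":0,"dz":0.8,"wx":0,"wy":0,"wz":0,"claw":0},{"dx":0,"dy":0,"dz":0.8,"wx":0,"wy":0,"wz":0,"claw":0},{"dx":0,"dy":0,"dz":0,"wx":0,"wy":0,"wz":0,"claw":0}]'; python3 -c "
from workcell import monitor as m;o=m.observe();print(o['force'],o['moment'],o['position'])"
```

```text
clock: 10.52
position: [0.5543, 0.0837, 0.145]
tool_rot: [-3.141, -0.0, 1.86]
force: [-0.3, 0.3, -1.2]
grip_width: 0.0094
finger_force: 59.4
[-0.29769151  0.25520062 -1.19484564] [ 0.03813866 -0.03773925 -0.03109664] [0.5543019  0.08369694 0.14497838]
```

```bash
python3 -m handwheel '[{"dx":0,"dy":0,"dz":0.5,"wx":0,"wy":0,"wz":0,"claw":0},{"dx":0,"dy":0,"dz":0.5,"wx":0,"wy":0,"wz":0,"claw":0},{"dx":0,"dy":0,"dz":0,"wx":0,"wy":0,"wz":0,"claw":0}]'; python3 -c "
from workcell import monitor as m;o=m.observe();print(o['force'],o['moment'],o['position'])"
```

```text
clock: 10.9
position: [0.5543, 0.0837, 0.1349]
tool_rot: [-3.141, -0.0, 1.86]
force: [0.3, 0.5, -1.1]
grip_width: 0.0095
finger_force: 59.4
[ 0.25007865  0.49972837 -1.05437443] [-0.03683527  0.0148775  -0.039363  ] [0.55432156 0.08369572 0.13491196]
```

```bash
python3 -m handwheel '[{"dx":0,"dy":0,"dz":0.5,"wx":0,"wy":0,"wz":0,"claw":0},{"dx":0,"dy":0,"dz":0.5,"wx":0,"wy":0,"wz":0,"claw":0},{"dx":0,"dy":0,"dz":0,"wx":0,"wy":0,"wz":0,"claw":0}]'; python3 -c "
from workcell import monitor as m;o=m.observe();print(o['force'],o['moment'],o['position'])"
```

```text
clock: 11.28
position: [0.5543, 0.0837, 0.1249]
tool_rot: [-3.141, -0.0, 1.86]
force: [0.2, -0.3, -1.3]
grip_width: 0.0092
finger_force: 59.4
[ 0.23940387 -0.28687644 -1.31293087] [ 0.01775501 -0.02547785  0.00562023] [0.55429793 0.08369193 0.12485344]
```

Into the bore with no side force. Next is contact with the plug.

```bash
python3 -m handwheel '[{"dx":0,"dy":0,"dz":0.3,"wx":0,"wy":0,"wz":0,"claw":0},{"dx":0,"dy":0,"dz":0.3,"wx":0,"wy":0,"wz":0,"claw":0},{"dx":0,"dy":0,"dz":0,"wx":0,"wy":0,"wz":0,"claw":0}]'; python3 -c "
from workcell import monitor as m;o=m.observe();print(o['force'],o['moment'],o['position'])"
```

```text
clock: 11.65
position: [0.5544, 0.0837, 0.1191]
tool_rot: [-3.141, -0.0, 1.86]
force: [0.1, -0.2, -2.1]
grip_width: 0.0094
finger_force: 59.4
[ 0.05679501 -0.16823104 -2.10290117] [ 0.00136614 -0.02508954  0.02309293] [0.55440006 0.08368432 0.11906565]
```

```bash
python3 -m handwheel '[{"dx":0,"dy":0,"dz":0.3,"wx":0,"wy":0,"wz":0,"claw":0},{"dx":0,"dy":0,"dz":0,"wx":0,"wy":0,"wz":0,"claw":0}]'; python3 -c "
from workcell import monitor as m;o=m.observe();print(o['force'],o['moment'],o['position'])"
```

```text
clock: 11.9
position: [0.5544, 0.0837, 0.1161]
tool_rot: [-3.141, -0.0, 1.86]
force: [-0.5, -0.6, -1.7]
grip_width: 0.0092
finger_force: 59.4
[-0.50915696 -0.60912636 -1.69015446] [0.00453166 0.00368878 0.00175753] [0.5544392  0.08369305 0.11611786]
```

```bash
python3 -m handwheel '[{"dx":0,"dy":0,"dz":0.3,"wx":0,"wy":0,"wz":0,"claw":0},{"dx":0,"dy":0,"dz":0.2,"wx":0,"wy":0,"wz":0,"claw":0},{"dx":0,"dy":0,"dz":0,"wx":0,"wy":0,"wz":0,"claw":0}]'; python3 -c "
from workcell import monitor as m;o=m.observe();print(o['force'],o['moment'],o['position'])"
```

```text
clock: 12.28
position: [0.5544, 0.0837, 0.1111]
tool_rot: [-3.141, -0.0, 1.86]
force: [0.4, 0.7, -1.6]
grip_width: 0.0092
finger_force: 59.4
[ 0.44778243  0.71255228 -1.62188055] [0.02521555 0.00269746 0.00606893] [0.55444409 0.08371273 0.11112086]
```

```bash
python3 -m handwheel '[{"dx":0,"dy":0,"dz":0.2,"wx":0,"wy":0,"wz":0,"claw":0},{"dx":0,"dy":0,"dz":0.1,"wx":0,"wy":0,"wz":0,"claw":0},{"dx":0,"dy":0,"dz":0,"wx":0,"wy":0,"wz":0,"claw":0}]'; python3 -c "
from workcell import monitor as m;o=m.observe();print(o['force'],o['moment'],o['position'])"
```

```text
clock: 12.65
position: [0.5551, 0.0839, 0.1096]
tool_rot: [3.14, 0.001, 1.86]
force: [-5.0, -2.3, 22.6]
grip_width: 0.0095
finger_force: 63.0
[-4.97933168 -2.31191949 22.57420323] [-0.44530186  1.47386523  0.00301133] [0.55513352 0.08390128 0.10960104]
```

```bash
python3 -m handwheel '[{"dx":0,"dy":0,"dz":-0.13,"wx":0,"wy":0,"wz":0,"claw":0},{"dx":0,"dy":0,"dz":0,"wx":0,"wy":0,"wz":0.13,"claw":0},{"dx":0,"dy":0,"dz":0,"wx":0,"wy":0,"wz":0.13,"claw":0},{"dx":0,"dy":0,"dz":0,"wx":0,"wy":0,"wz":0.13,"claw":0},{"dx":0,"dy":0,"dz":0,"wx":0,"wy":0,"wz":0,"claw":0}]'; python3 -c "
from workcell import monitor as m;o=m.observe();print(o['force'],o['moment'],o['position'])"
```

```text
clock: 13.28
position: [0.5542, 0.0838, 0.1098]
tool_rot: [-3.141, 0.0, 1.468]
force: [-4.0, -0.6, 6.9]
grip_width: 0.0093
finger_force: 60.6
[-3.97149057 -0.64915678  6.88981514] [-0.06249897  1.15078791  0.05473776] [0.55419776 0.08383924 0.10982215]
```

```bash
python3 -m handwheel '[{"dx":0,"dy":0,"dz":0,"wx":0,"wy":0,"wz":0.14,"claw":0},{"dx":0,"dy":0,"dz":0,"wx":0,"wy":0,"wz":0.14,"claw":0},{"dx":0,"dy":0,"dz":0,"wx":0,"wy":0,"wz":0.14,"claw":0},{"dx":0,"dy":0,"dz":0,"wx":0,"wy":0,"wz":0.14,"claw":0},{"dx":0,"dy":0,"dz":0,"wx":0,"wy":0,"wz":0.14,"claw":0},{"dx":0,"dy":0,"dz":0,"wx":0,"wy":0,"wz":0,"claw":0}]'; python3 -c "
from workcell import monitor as m;o=m.observe();print(o['force'],o['moment'],o['position'])"
python3 -m handwheel '[{"dx":0,"dy":0,"dz":0,"wx":0,"wy":0,"wz":0.14,"claw":0},{"dx":0,"dy":0,"dz":0,"wx":0,"wy":0,"wz":0.14,"claw":0},{"dx":0,"dy":0,"dz":0,"wx":0,"wy":0,"wz":0.14,"claw":0},{"dx":0,"dy":0,"dz":0,"wx":0,"wy":0,"wz":0,"claw":0}]'; python3 -c "
from workcell import monitor as m;o=m.observe();print(o['force'],o['moment'],o['position'])"
```

```text
clock: 14.02
position: [0.5541, 0.0841, 0.1098]
tool_rot: [-3.141, 0.001, 0.768]
force: [-5.2, -0.1, 7.4]
grip_width: 0.0093
finger_force: 60.7
[-5.15755915 -0.08821278  7.39291043] [0.12962952 1.31795007 0.02513028] [0.55406086 0.08405397 0.10981607]
clock: 14.52
position: [0.554, 0.0842, 0.1098]
tool_rot: [-3.141, 0.001, 0.348]
force: [-4.8, 0.8, 6.9]
grip_width: 0.0094
finger_force: 60.8
[-4.78922542  0.8135724   6.85717408] [0.3139536  1.41040057 0.03866006] [0.55403354 0.08422258 0.10981972]
```

```bash
python3 -m handwheel '[{"dx":0,"dy":0,"dz":0,"wx":0,"wy":0,"wz":0.09,"claw":0},{"dx":0,"dy":0,"dz":0,"wx":0,"wy":0,"wz":0,"claw":0},{"dx":0,"dy":0,"dz":0,"wx":0,"wy":0,"wz":0,"claw":45},{"dx":0,"dy":0,"dz":0,"wx":0,"wy":0,"wz":0,"claw":45},{"dx":0,"dy":0,"dz":0,"wx":0,"wy":0,"wz":0,"claw":45},{"dx":0,"dy":0,"dz":0,"wx":0,"wy":0,"wz":0,"claw":45}]'
python3 -m handwheel '[{"dx":0,"dy":0,"dz":-2,"wx":0,"wy":0,"wz":0,"claw":45},{"dx":0,"dy":0,"dz":-4,"wx":0,"wy":0,"wz":0,"claw":45},{"dx":0,"dy":0,"dz":-5,"wx":0,"wy":0,"wz":0,"claw":45},{"dx":0,"dy":0,"dz":-5,"wx":0,"wy":0,"wz":0,"claw":80},{"dx":0,"dy":0,"dz":0,"wx":0,"wy":0,"wz":0,"claw":80}]'
python3 - <<'E'
from h import *
f=grab('wrist','w5.png');s=grab('side','s5.png')
cv2.imwrite('pics/w5c.png',np.hstack([cv2.resize(f['frame'],(533,400)),cv2.resize(s['frame'][170:290,270:350],(267,400),interpolation=cv2.INTER_CUBIC)]))
print(monitor.observe()['position'],proj(f,(.576,.005,.105)),proj(f,(.554,.084,.151)))
for m in optics.masks_of('reel','wrist'):print(m['p'],m['rect'])
for m in optics.masks_of('key','wrist'):print(m['p'],m['rect'])
E
```

```text
clock: 15.28
position: [0.5546, 0.0836, 0.1096]
tool_rot: [-3.142, -0.0, 0.26]
force: [0.8, 0.0, -0.4]
grip_width: 0.0385
finger_force: 0.0
clock: 15.9
position: [0.556, 0.084, 0.2733]
tool_rot: [3.141, -0.006, 0.259]
force: [0.4, -0.3, -1.1]
grip_width: 0.0681
finger_force: 0.0
[0.55447383 0.08361462 0.26970932] [415.98190561 212.30400361] [312.81689035 228.62985596]
0.66 [351.9, 140.5, 114.3, 113.0]
0.49 [280.4, 130.9, 174.1, 113.0]
0.97 [304.8, 183.5, 24.2, 81.0]
0.67 [0.0, 12.3, 32.3, 22.2]
```

View pics/w5c.png

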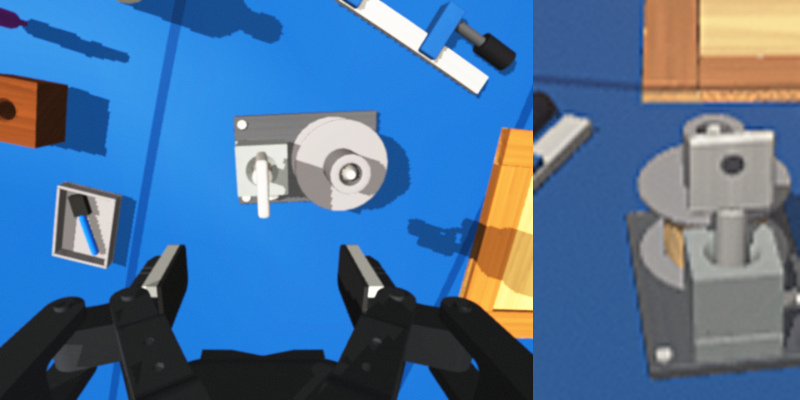

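Run:
```python
from h import *
f=grab('wrist')
o=monitor.observe();n=atz(f,(418.8,207),.105);k=atz(f,(316,238),.151)
y=o['tool_rot'][2];d=n-o['position'];print(o['position'],y,n,k,'dx',d[0]*np.cos(y)+d[1]*np.sin(y),'dy',d[0]*np.sin(y)-d[1]*np.cos(y))
im=f['frame'][150:270,360:480];cv2.imwrite('pics/n.png',cv2.resize(im,(480,480),interpolation=cv2.INTER_CUBIC))
```

```text
[0.55404436 0.08359711 0.26853481] 0.25985467652651817 [0.57822205 0.00503059 0.105     ] [0.54661595 0.07994196 0.151     ] dx 0.0031790952646974756 dy 0.0821410530660671
```

View pics/n.png

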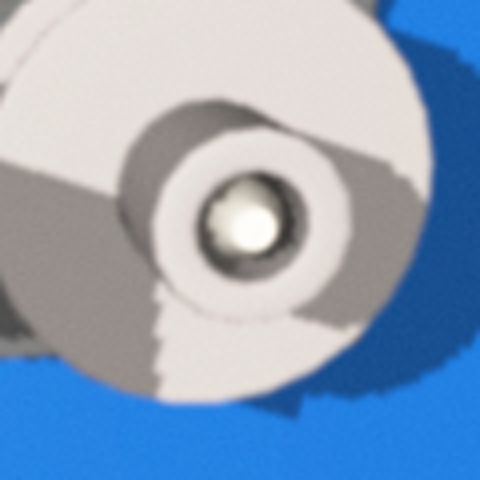

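```bash
python3 -m handwheel '[{"dx":0.15,"dy":4.25,"dz":0,"wx":0,"wy":0,"wz":-0.02,"claw":80},{"dx":0.1,"dy":4.2,"dz":0,"wx":0,"wy":0,"wz":0,"claw":80},{"dx":0,"dy":0,"dz":5,"wx":0,"wy":0,"wz":0,"claw":80},{"dx":0,"dy":0,"dz":5,"wx":0,"wy":0,"wz":0,"claw":80},{"dx":0,"dy":0,"dz":4,"wx":0,"wy":0,"wz":0,"claw":80},{"dx":0,"dy":0,"dz":3,"wx":0,"wy":0,"wz":0,"claw":80},{"dx":0,"dy":0,"dz":2.3,"wx":0,"wy":0,"wz":0,"claw":80},{"dx":0,"dy":0,"dz":0,"wx":0,"wy":0,"wz":0,"claw":80}]'
python3 -m handwheel '[{"dx":0,"dy":0,"dz":0,"wx":0,"wy":0,"wz":0,"claw":0},{"dx":0,"dy":0,"dz":0,"wx":0,"wy":0,"wz":0,"claw":0},{"dx":0,"dy":0,"dz":0,"wx":0,"wy":0,"wz":0,"claw":0},{"dx":0,"dy":0,"dz":0,"wx":0,"wy":0,"wz":0,"claw":0},{"dx":0,"dy":0,"dz":0,"wx":0,"wy":0,"wz":0,"claw":0}]' 60
```

```text
clock: 17.15
position: [0.578, 0.003, 0.0746]
tool_rot: [-3.141, 0.004, 0.28]
force: [-0.3, -0.4, 0.3]
grip_width: 0.0683
finger_force: 0.0
clock: 17.77
position: [0.5799, 0.0031, 0.0778]
tool_rot: [3.142, -0.001, 0.28]
force: [-2.6, 1.0, 5.6]
grip_width: 0.0385
finger_force: 59.7
```

```bash
python3 -m handwheel '[{"dx":0,"dy":0,"dz":-0.5,"wx":0,"wy":0,"wz":0,"claw":0},{"dx":0,"dy":0,"dz":-0.8,"wx":0,"wy":0,"wz":0,"claw":0},{"dx":0,"dy":0,"dz":-1.2,"wx":0,"wy":0,"wz":0,"claw":0},{"dx":0,"dy":0,"dz":0,"wx":0,"wy":0,"wz":0,"claw":0}]' 80
```

```text
clock: 18.27
position: [0.5801, 0.0029, 0.1029]
tool_rot: [3.141, -0.002, 0.28]
force: [-0.1, -0.7, -4.5]
grip_width: 0.0381
finger_force: 80.6
```

```bash
python3 -m handwheel '[{"dx":0,"dy":0,"dz":-2,"wx":0,"wy":0,"wz":0,"claw":0},{"dx":0,"dy":0,"dz":-3,"wx":0,"wy":0,"wz":0,"claw":0},{"dx":0,"dy":0,"dz":-3,"wx":0,"wy":0,"wz":0,"claw":0},{"dx":0,"dy":0,"dz":-2.5,"wx":0,"wy":0,"wz":0,"claw":0},{"dx":0,"dy":0,"dz":0,"wx":0,"wy":0,"wz":0,"claw":0}]'
python3 - <<'E'
from h import *
s=grab('side','s6.png');cv2.imwrite('pics/s6c.png',cv2.resize(s['frame'][110:290,260:440],(540,540)))
E
```

```text
clock: 18.9
position: [0.5802, 0.0029, 0.2079]
tool_rot: [3.141, -0.003, 0.28]
force: [-0.4, -0.2, -3.1]
grip_width: 0.0381
finger_force: 81.2
```

View pics/s6c.png

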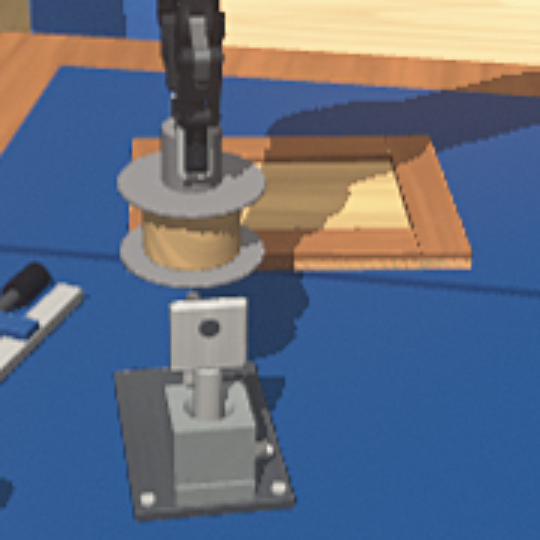

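The reel (side ≈324,183) is clear of the post and level, and the key is still turned in the lock. Now I carry it to the door.

```bash
python3 -m handwheel '[{"dx":-1.85,"dy":4.63,"dz":0,"wx":0,"wy":0,"wz":0,"claw":0},{"dx":-1.85,"dy":4.63,"dz":0,"wx":0,"wy":0,"wz":0,"claw":0},{"dx":-1.85,"dy":4.63,"dz":0,"wx":0,"wy":0,"wz":0,"claw":0},{"dx":-1.85,"dy":4.63,"dz":0,"wx":0,"wy":0,"wz":0,"claw":0},{"dx":-1.85,"dy":4.63,"dz":0,"wx":0,"wy":0,"wz":0,"claw":0},{"dx":-1.85,"dy":4.63,"dz":0,"wx":0,"wy":0,"wz":0,"claw":0},{"dx":-1.85,"dy":4.63,"dz":0,"wx":0,"wy":0,"wz":0,"claw":0},{"dx":0,"dy":0,"dz":0,"wx":0,"wy":0,"wz":0,"claw":0}]'
python3 -m handwheel '[{"dx":0,"dy":0,"dz":3,"wx":0,"wy":0,"wz":0,"claw":0},{"dx":0,"dy":0,"dz":4,"wx":0,"wy":0,"wz":0,"claw":0},{"dx":0,"dy":0,"dz":2.5,"wx":0,"wy":0,"wz":0,"claw":0},{"dx":0,"dy":0,"dz":1.5,"wx":0,"wy":0,"wz":0,"claw":0},{"dx":0,"dy":0,"dz":1.0,"wx":0,"wy":0,"wz":0,"claw":0},{"dx":0,"dy":0,"dz":0,"wx":0,"wy":0,"wz":0,"claw":0}]'
python3 - <<'E'
from h import *
f=grab('wrist','w7.png');s=grab('side','s7.png')
cv2.imwrite('pics/w7c.png',np.hstack([cv2.resize(f['frame'],(400,300)),cv2.resize(s['frame'][110:230,270:430],(400,300))]))
print(monitor.observe()['position'],monitor.observe()['force'])
E
```

```text
clock: 19.95
position: [0.5421, -0.3486, 0.2044]
tool_rot: [-3.142, 0.003, 0.274]
force: [-1.0, 0.6, -3.1]
grip_width: 0.038
finger_force: 81.6
clock: 20.7
position: [0.5444, -0.3441, 0.0862]
tool_rot: [-3.141, 0.0, 0.28]
force: [0.4, 0.2, -3.2]
grip_width: 0.038
finger_force: 81.6
[ 0.54483422 -0.34449231  0.08731016] [-0.47825815 -0.37530622 -3.46668537]
```

View pics/w7c.png

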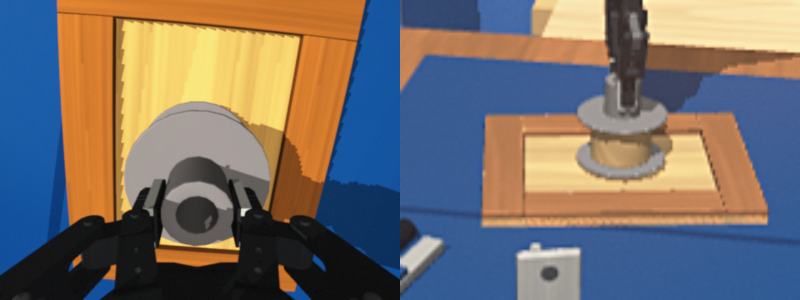

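The reel hovers centred over the recessed panel. I lower it gently until it touches.

```bash
python3 -m handwheel '[{"dx":0,"dy":0,"dz":0.3,"wx":0,"wy":0,"wz":0,"claw":0},{"dx":0,"dy":0,"dz":0.3,"wx":0,"wy":0,"wz":0,"claw":0},{"dx":0,"dy":0,"dz":0.1,"wx":0,"wy":0,"wz":0,"claw":0},{"dx":0,"dy":0,"dz":0,"wx":0,"wy":0,"wz":0,"claw":0}]'
python3 -m handwheel '[{"dx":0,"dy":0,"dz":0.1,"wx":0,"wy":0,"wz":0,"claw":0},{"dx":0,"dy":0,"dz":0.1,"wx":0,"wy":0,"wz":0,"claw":0},{"dx":0,"dy":0,"dz":0,"wx":0,"wy":0,"wz":0,"claw":0}]'
```

```text
clock: 21.3
position: [0.5444, -0.3443, 0.0795]
tool_rot: [-3.141, 0.0, 0.28]
force: [-0.1, 0.2, -2.6]
grip_width: 0.0382
finger_force: 81.6
clock: 21.68
position: [0.5445, -0.3444, 0.078]
tool_rot: [3.141, -0.0, 0.28]
force: [-3.3, 2.2, 4.6]
grip_width: 0.0378
finger_force: 82.6
```

```bash
python3 -m handwheel '[{"dx":0,"dy":0,"dz":0,"wx":0,"wy":0,"wz":0,"claw":60},{"dx":0,"dy":0,"dz":0,"wx":0,"wy":0,"wz":0,"claw":80},{"dx":0,"dy":0,"dz":0,"wx":0,"wy":0,"wz":0,"claw":80},{"dx":0,"dy":0,"dz":0,"wx":0,"wy":0,"wz":0,"claw":80},{"dx":0,"dy":0,"dz":-2,"wx":0,"wy":0,"wz":0,"claw":80},{"dx":0,"dy":0,"dz":-4,"wx":0,"wy":0,"wz":0,"claw":80},{"dx":0,"dy":0,"dz":-5,"wx":0,"wy":0,"wz":0,"claw":80},{"dx":0,"dy":0,"dz":-4,"wx":0,"wy":0,"wz":0,"claw":80}]'
python3 -m handwheel '[{"dx":0,"dy":0,"dz":0,"wx":0,"wy":0,"wz":0,"claw":80},{"dx":0,"dy":0,"dz":0,"wx":0,"wy":0,"wz":0,"claw":80}]'
python3 - <<'E'
from h import *
s=grab('side','s8.png');cv2.imwrite('pics/s8c.png',cv2.resize(s['frame'][110:410,180:460],(560,600)))
E
```

```text
clock: 22.68
position: [0.5447, -0.3445, 0.2312]
tool_rot: [3.14, -0.002, 0.28]
force: [0.2, -0.2, 0.2]
grip_width: 0.0684
finger_force: 0.0
clock: 22.92
position: [0.5443, -0.3442, 0.2281]
tool_rot: [3.141, -0.0, 0.28]
force: [1.0, 0.8, -0.5]
grip_width: 0.0681
finger_force: 0.0
```

View pics/s8c.png

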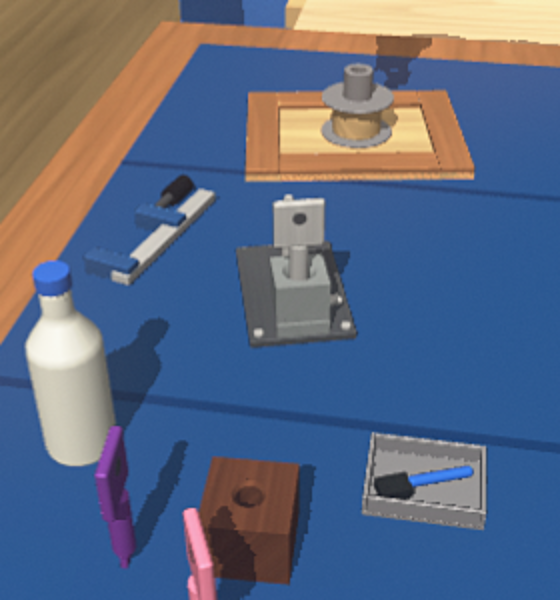

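The reel stands flat on the panel (side ≈359,165). The key is still turned in the lock (≈330,230) and the bystanders haven't moved.

```bash
python3 -c "
from workcell import job_done;print(job_done())"
```

```text
the job is handed in; nothing more can be done
None
```

The job is handed in at about 23 s on the clock: the key is home and turned in the lock, the reel lies flat on the door's recessed panel, and the tray, bottle and clamp look unmoved in the last side picture; no score was returned.

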